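# Register the leaf-print pattern plate on its pin

### The arm

A 6-joint arm with a two-finger parallel gripper is mounted at the origin on the work surface. World frame = base frame: x ahead of the robot, y to its left, z up, the work surface at z = 0. Lengths are in m, angles in rad, forces in N, time in s.
With the tool pointing down it reaches from about 0.3 to 0.775 m from the base axis. Payload 14.6 kg.
Tool frame: the origin (TCP) lies at the very end of the fingers, on their centre line; the grasp point (between the pads) lies 19 mm behind it; z points along the fingers, y is the line along which they close (so a half turn about z gives the same grasp; the last joint's range is limited). The gripper opens to 94 mm and grips with 3 to 60 N. Pads are 16 mm wide; open, the fingers measure 119 mm over their backs; the gripper's body (75 mm by 177 mm) begins 78 mm behind the grasp point.
Start: joints at [-1.347, 0.3, 1.521, -0, 1.321, -0.067], TCP at [0.158, -0.527, 0.179] pointing down, gripper open.
Joint ranges: [-3.03, 3.03], [-0.79, 2.21], [0.23, 2.52], [-1.04, 4.18], [0, 3.07], [-2.55, 2.55]. Speed limits (rad/s): [2.22, 2.22, 2.57, 3.14, 3.14, 3.14].

### API

Orientations are given as [roll, pitch, yaw] about the fixed x, y, z axes, in that order (R = Rz(yaw) Ry(pitch) Rx(roll)).
In Python, from station import ctrl, camera, camera_info, finder gives the robot as it stands.
- The arm moves only by the tool carry_out, never from a script. Its argument "motion" is a list of rows, each a list of 2 entries, a list of its own where there are three numbers: the shift along the tool's x, y, z as a fraction of full scale, then the turn about the tool's z as a fraction of full scale. A call has 1 to 12 rows; each row is the pose to reach, as a shift and turn from the pose commanded when the call began, along the tool's axes at that moment, turning the shorter way round; what a row does not reach only later rows make up. Full scale, the value 1, is 200 mm for a shift and 360 degrees for a turn. A row lasts 1/10 s, in which the tool goes at most 50 mm and 8.59 degrees, less where a joint would pass 70% of its speed; a pose out of reach is approached as far as the arm can. A call with a number of a shift or a turn outside -1 to 1 is refused whole. A call with a gripper value outside its range is refused whole. "hand" is the closure, from -1 (fully open) to 1 (shut), set as the call begins (left out, the last holds). The fingers move at their own pace and stop on an object; "force" is the grip in N (left out, the last holds). Time passes only in rows, so rows that repeat a pose let the fingers close. It gives the time, the measured TCP pose, the force, the opening and the grip force at its end, in the units of the state.
- ctrl.get_obs(): the state, without advancing time (a new reading comes with each control period).
- camera(name): name is "scene" or "side" or "wrist"; returns (picture, depth): 384x512x3 uint8, blue, green, red; 384x512 float32, m along the optical axis (not along the pixel's ray), 0 where there is no reading.
- camera_info(name): a dict with "camera_matrix" (3x3 intrinsics, pixels), "dist_coeffs" ([k1, k2, p1, p2, k3] as OpenCV has them; the pictures are not rectified), "origin" and "attitude" of the camera in the world. Camera axes: x right, y down, z forward; pixel columns grow to the right and rows downward; lengths in m; the calibration is good to about 2 mm. A picture is of the moment at which its call begins: read the wrist's pose just before it. camera_info takes no time and is no camera call; for the wrist camera it gives the pose at the moment of the call.
- ctrl.hand_in(): hands the job in; it is judged then, once.
Trained networks look in the newest picture that a camera, given by its name, has taken for a name from the list of things; names that differ only in an ending like _2 or _b are one class to them, and where a whole thing is asked for, a point or a joint stands for the part that bears it (a point fixed in the world has none). Each returns a list of dicts, best first, with "conf" (0 to 1); they miss things now and then, are a little off and sometimes report something else, mostly with a low value. They report only what shows in the picture. A call takes as long as a camera call.
- finder.boxes_of(camera, query): "location" ([column, row] in pixels, amid what is visible of it).
- finder.cut_out(camera, query): "mask" (384x512 bool, what is visible of it) and "location" ([column, row] in pixels, amid what is visible of it).
- finder.pinpoint(camera, query): "location" ([column, row] in pixels: a listed point, or the origin of a listed thing).
The state is a dict: "time_s": time; "qpos": joint angles; "joint_vel": joint speeds; "tau": joint torques, N m; "ee_pos": TCP position; "eef_rot": TCP orientation; "force": force on the tool from outside, world axes, zero at the start; "moment": the same for the moment, N m; "grip_width": finger opening in m; "grip_force": force on a finger pad.
Only numpy, scipy, OpenCV 4.12 (cv2) and the standard library are available. Lean on these libraries where they do the work, as an engineer would, in place of code of your own. Each camera call takes 0.05 s, during which the arm holds its last target. There are 200 camera calls.

### The job

The round wooden pattern plate on the printing jig is out of register: it rides above the jig's locating pin. With a fingertip, push its stud to turn the plate until the notch in its rim is over the pin, then press the plate down until it is fully seated on the pin, and leave it there. Do not pinch or lift the plate, be gentle with it, and leave the other things on the table alone.

Things in the scene. Friction and masses are not known exactly. Their poses are not given: they have to be found in the camera images.
- jig: the fixed plywood jig board, 190 x 290 x 12 mm, lying on the table; it cannot be moved. Origin on the table directly below the plate's axis; z up; +x points from the axis to the pin. The board spans -95 to 95 mm in its x and -100 to 190 mm in its y; its top is at 12 mm
- pin (a point): the top of the steel locating pin, an upright fixed pin 12 mm in diameter with a rounded (half-ball) top, 70 mm from the plate's axis, its top 11 mm above the board (23 mm above the table). It stands half under the plate's rim and shows just outside it, on a small steel foot on the board
- notch (a point): the point of the plate's rim notch that must come over the pin: 70 mm from the axis, at the level of the plate's underside. The notch is cut through the whole thickness, V-shaped, 18 mm wide at the rim, 18 mm deep. It accepts the pin when its middle is within about 3 degrees; a little beyond that the pin's round top guides it in under pressure; otherwise the pin blocks the plate
- stud (a point): the centre of the top of the wooden stud (upright peg 14 mm in diameter, 24 mm high) that stands on the plate 50 mm from its axis, straight across the axis from the notch; push it sideways to turn the plate
- plate_top (a point): centre of the plate's top face, on the upright turning axis; +x points to the notch, z up. The plate is a wooden disc 144 mm across, 18 mm thick; its top is 42 mm above the table at the start, 30 mm when seated. A leaf-shaped steel cutter, 14 mm high, 42 mm wide, is fixed on it, from 14 mm on the stud's side of the axis to 46 mm on the notch's side, tip to the notch
- turn (a joint): angle of the plate about its vertical axis, rad, counter-clockwise from above positive; 0 (or any full turn) when the notch is over the pin. Starts between 0.7 and 5.5; turns freely either way (at least one full turn each way) with light friction, about 0.04 N m, and stays where it is left
- plate (a joint): how far the plate is pressed down its spindle, m: 0 at the start, 0.012 fully seated; negative when lifted. A snug sliding fit holds it at any height; pressing it down takes about 3 to 5 N anywhere on its top, and it stays down. With the notch off the pin it is blocked after about 1 mm (two rest pins hidden under the plate, with pockets of their own, keep it level)
- star_cutter: loose small five-pointed star cutter, thin steel outline 60 mm across, 22 mm high, standing on the jig board about 150 mm from the plate's centre; origin at the centre of its underside. Leave it alone
- mallet: loose rubber-headed mallet lying on the table, 275 mm long; origin on the table below its handle. Leave it alone
- jar: loose lidded glass jar, 64 mm across, 85 mm high; origin at the centre of its underside. Leave it alone
- stone: loose rounded grey stone, 92 mm across, 40 mm high; origin at the centre of its underside. Leave it alone
- spare_plate: loose spare round wooden plate without a notch, 110 mm across, 16 mm thick, with a small centre knob (34 mm high in all), lying flat on the table; origin at the centre of its underside. Not part of the job: leave it alone
- flower_cutter: loose six-petalled cutter, thin steel outline 68 mm across, 25 mm high, beside the star cutter on the jig board; origin at the centre of its underside. Leave it alone
- awl: loose awl with a wooden handle, 170 mm long, lying on the table; origin on the table below its middle. Leave it alone
- ruler: loose steel ruler 300 x 30 x 4 mm, lying on the table; origin at the centre of its underside. Leave it alone

How it is judged:
At the end, for the whole second after the job is handed in: The plate is pressed down at least 9.5 of its 12 mm, its notch is within 4.5 mm of the pin, it is at rest, and every bystander is within 20 mm of where it started (value of joint plate above 0.0095 m and horizontal distance between notch and pin below 0.0045 m and velocity of joint turn between -0.05 and 0.05 rad/s and velocity of joint plate between -0.005 and 0.005 m/s and distance of each of star_cutter, mallet, jar, stone, spare_plate, flower_cutter, awl, ruler from where it was at the start of the episode below 0.02 m); the robot touches nothing.
It fails at once if the plate is lifted more than 4 mm (value of joint plate below -0.004 m).
It fails at once if the plate is pressed or squeezed with more than 36 N (contact force between the fingers and plate above 36 N).
It fails at once if a bystander is moved more than 20 mm (distance of any of star_cutter, mallet, jar, stone, spare_plate, flower_cutter, awl, ruler from where it was at the start of the episode above 0.02 m).
It also fails if it takes over 40 s, if anything falls off the work surface, if the arm or the gripper's body presses on something with over 40 N, if the wrist force passes 120 N, or if a joint passes its speed limit or range.

## Working session

There is one attempt and no reset: what is moved stays moved. The work goes in short steps, Python scripts to look and compute and a tool call to move; the robot and the scene stay as the last step left them, time stands still between calls to the robot, and variables do not carry over. Pictures are saved under pics/ and viewed, at most 12 in all, crops included, and the job is handed in when it is done.

Besides the shell and the picture viewer there is one more tool, called after "Call:" by a JSON object that holds its "op" and its "data". carry_out: Moves the arm, as the interface text tells. Its arguments: {"type":"object","properties":{"motion":{"type":"array","items":{"type":"array"}},"hand":{"type":"number"},"force":{"type":"number"}},"required":["motion"]}

```bash
mkdir -p pics; ls; cat > h.py <<'E'
import numpy as np, cv2
from scipy.spatial.transform import Rotation as R
from station import ctrl, camera, camera_info, finder
def att(ci):
    a=np.array(ci["attitude"],float)
    return a if a.shape==(3,3) else (R.from_euler('xyz',a).as_matrix() if a.size==3 else R.from_quat(a).as_matrix())
def ray(ci,p):
    q=cv2.undistortPoints(np.array([[p]],float),np.array(ci["camera_matrix"],float),np.array(ci["dist_coeffs"],float))[0,0]
    return np.array(ci["origin"],float), att(ci)@np.array([q[0],q[1],1.])
def at_z(ci,p,z):
    o,d=ray(ci,p); return o+d*(z-o[2])/d[2]
def at_depth(ci,p,dep):
    o,d=ray(ci,p); return o+d*dep[int(round(p[1])),int(round(p[0]))]
E
python3 - <<'E'
from h import *
ims=[]
for c in ["scene","side"]:
    im,d=camera(c); ci=camera_info(c); print(c,ci["origin"],ci["attitude"]); ims.append(im)
    for q in ["pin","notch","stud","plate_top"]:
        for r in finder.pinpoint(c,q)[:2]: print(q,r["conf"],r["location"],at_depth(ci,r["location"],d).round(4))
    cv2.imwrite(f"pics/{c}0.png",im)
print(ctrl.get_obs())
E
```

```text
pics
scene [1.25842376 0.28602088 0.86741249] [-2.35109942e+00  3.50497434e-04  2.03796880e+00]
pin 0.8 [267.9, 245.1] [0.6623 0.0213 0.0135]
pin 0.38 [423.9, 235.9] [0.44   0.4215 0.0341]
notch 0.81 [250.5, 238.9] [ 0.6652 -0.0349  0.0139]
stud 0.9 [282.9, 204.4] [ 0.4774 -0.0113 -0.0011]
plate_top 0.92 [268.8, 220.0] [ 0.5949 -0.0085  0.0414]
plate_top 0.33 [281.8, 207.0] [0.548  0.0126 0.0646]
side [-0.21371835  0.98285345  0.99677169] [-2.19035439 -0.00886406 -2.54183338]
pin 0.57 [196.1, 209.0] [0.6846 0.0034 0.013 ]
notch 0.67 [208.2, 201.4] [ 0.6513 -0.0231  0.0433]
stud 0.62 [223.8, 210.3] [ 0.576  -0.0116  0.0451]
stud 0.6 [188.5, 240.2] [0.5845 0.1575 0.03  ]
plate_top 0.71 [218.0, 209.7] [0.5886 0.0031 0.0512]
{'time_s': 0.5, 'qpos': array([-1.34659167e+00,  2.99944036e-01,  1.52100334e+00, -1.03025815e-05,
        1.32070547e+00, -6.65590651e-02]), 'joint_vel': array([-0.00045791, -0.0003499 , -0.00025143, -0.00058865,  0.00055396,
        0.00082221]), 'tau': array([-2.55239593e-04, -5.31348038e+01, -3.52737665e+01,  7.08499085e-02,
        2.14603246e-02, -2.33853427e-05]), 'ee_pos': array([ 0.15768873, -0.52689432,  0.17922   ]), 'eef_rot': array([-3.14153194e+00,  5.95672628e-06,  2.90766271e-01]), 'force': array([-0.27850875,  0.40179246,  0.33245796]), 'moment': array([ 0.00654938,  0.01074846, -0.05366617]), 'grip_force': 0.0, 'grip_width': 0.09393088103635076}
```

```bash
python3 - <<'E'
import cv2,numpy as np
a=cv2.imread("pics/scene0.png");b=cv2.imread("pics/side0.png")
v=np.vstack([np.hstack([cv2.resize(a,(400,300)),cv2.resize(b,(400,300))]),
 np.hstack([cv2.resize(a[170:275,200:340],(400,300)),cv2.resize(b[150:255,140:280],(400,300))])])
cv2.imwrite("pics/v1.png",v)
E
```

```text
(no output)
```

View pics/v1.png

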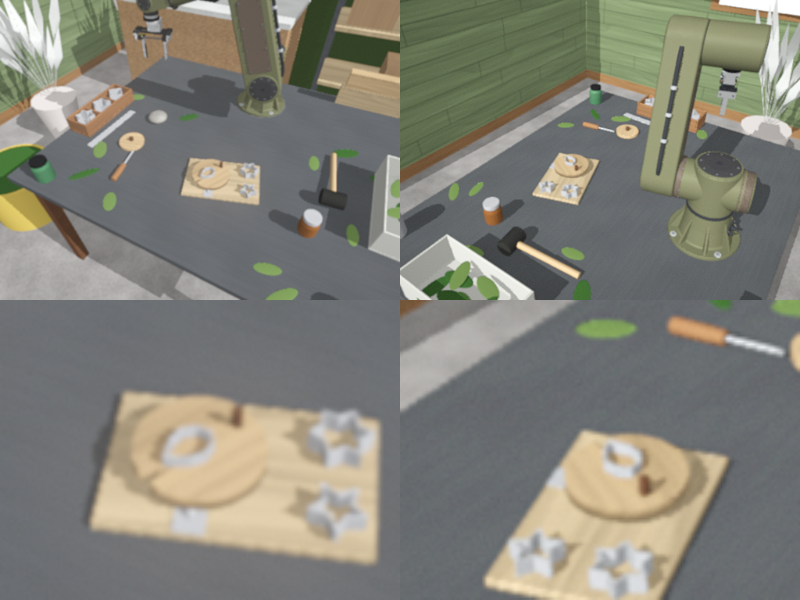

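The pictures show the plate left of centre on the jig board (scene about 269,220). The pin foot is at the near edge (268,245), the stud at about (283,204), and the cutter tip and notch at about (250,239). I'll go above it with the fingers shut.

Call:
{"op": "carry_out", "data": {"motion": [[[0.29, -0.19, -0.25], 0], [[0.58, -0.38, -0.3], 0], [[0.87, -0.57, -0.35], 0], [[0.87, -0.57, -0.35], 0], [[0.87, -0.57, -0.35], 0]], "hand": 1, "force": 20}}

```text
time_s: 1.0
ee_pos: [0.2935, -0.3655, 0.2505]
eef_rot: [3.14, -0.001, 0.293]
force: [0.7, 0.0, 0.3]
grip_width: 0.0577
grip_force: 0.0
```

Call:
{"op": "carry_out", "data": {"motion": [[[0.2, -0.14, 0], 0], [[0.43, -0.28, 0], 0], [[0.65, -0.43, -0.05], 0], [[0.87, -0.57, -0.1], 0], [[0.87, -0.57, -0.1], 0]]}}

```text
time_s: 1.5
ee_pos: [0.4279, -0.2057, 0.2702]
eef_rot: [3.141, -0.001, 0.295]
force: [-0.7, -1.2, -0.0]
grip_width: 0.0174
grip_force: 0.0
```

Call:
{"op": "carry_out", "data": {"motion": [[[0.2, -0.14, 0], 0], [[0.43, -0.28, 0], 0], [[0.6, -0.43, -0.05], 0], [[0.6, -0.57, -0.1], 0], [[0.6, -0.57, -0.1], 0], [[0.6, -0.57, -0.1], 0]]}}

```text
time_s: 2.1
ee_pos: [0.5079, -0.0654, 0.2892]
eef_rot: [3.141, -0.0, 0.291]
force: [-0.1, -0.0, -0.3]
grip_width: 0.0004
grip_force: 0.0
```

```bash
cat > look.py <<'E'
from h import *
import sys
o=ctrl.get_obs(); im,d=camera("wrist"); ci=camera_info("wrist")
print(o["ee_pos"].round(4),o["eef_rot"].round(4),o["force"].round(2),o["time_s"],"cam",np.round(ci["origin"],4))
Z=dict(pin=.023,notch=.024,stud=.066,plate_top=.042)
for q in Z:
    for r in finder.pinpoint("wrist",q)[:2]: print(q,r["conf"],r["location"],at_depth(ci,r["location"],d).round(4),at_z(ci,r["location"],Z[q]).round(4))
cv2.imwrite(f"pics/{sys.argv[1]}.png",im)
E
python3 look.py w1
```

```text
[ 0.5079 -0.0654  0.2892] [ 3.1413e+00 -1.0000e-04  2.9150e-01] [-0.1  -0.04 -0.31] 2.1 cam [ 0.5798 -0.0457  0.4942]
pin 0.77 [232.7, 31.3] [0.6609 0.0099 0.0419] [0.6643 0.0123 0.023 ]
notch 0.97 [269.4, 46.1] [ 0.6629 -0.0401  0.012 ] [ 0.6609 -0.0402  0.024 ]
plate_top 0.59 [234.2, 87.4] [ 0.5956 -0.0103  0.0409] [ 0.5956 -0.0104  0.042 ]
```

View pics/w1.png

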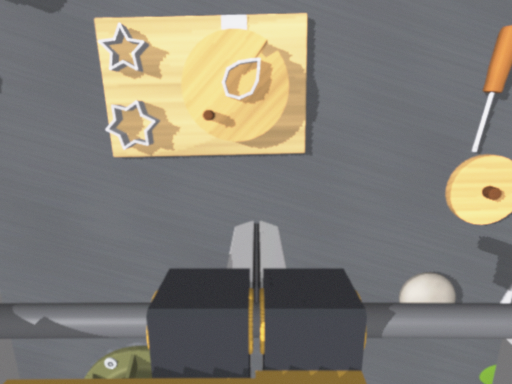

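The wrist view shows the plate centre at about (235,85), stud top at (209,115), notch at (267,45) and the pin foot at (234,22). The jig is near the top edge of the picture, so I'll centre it and take a second view from lower down.

Call:
{"op": "carry_out", "data": {"motion": [[[-0.2, -0.05, 0.15], 0], [[-0.4, -0.1, 0.3], 0], [[-0.4, -0.1, 0.5], 0], [[-0.4, -0.1, 0.5], 0], [[-0.4, -0.1, 0.5], 0]]}}

```text
time_s: 2.85
ee_pos: [0.4261, -0.0693, 0.1903]
eef_rot: [3.142, -0.0, 0.29]
force: [0.1, -0.1, 0.6]
grip_width: 0.0001
grip_force: 0.0
```

```bash
python3 look.py w2; python3 - <<'E'
import cv2
im=cv2.imread("pics/w2.png"); cv2.imwrite("pics/w2c.png",cv2.resize(im[:300,80:450],None,fx=2,fy=2)[:600,:800])
E
```

```text
[ 0.4261 -0.0693  0.1903] [ 3.1416e+00 -1.0000e-04  2.9010e-01] [ 0.14 -0.08  0.6 ] 2.85 cam [ 0.4983 -0.049   0.3963]
stud 0.74 [210.1, 27.8] [0.5547 0.0124 0.0672] [0.5549 0.0126 0.066 ]
```

View pics/w2c.png

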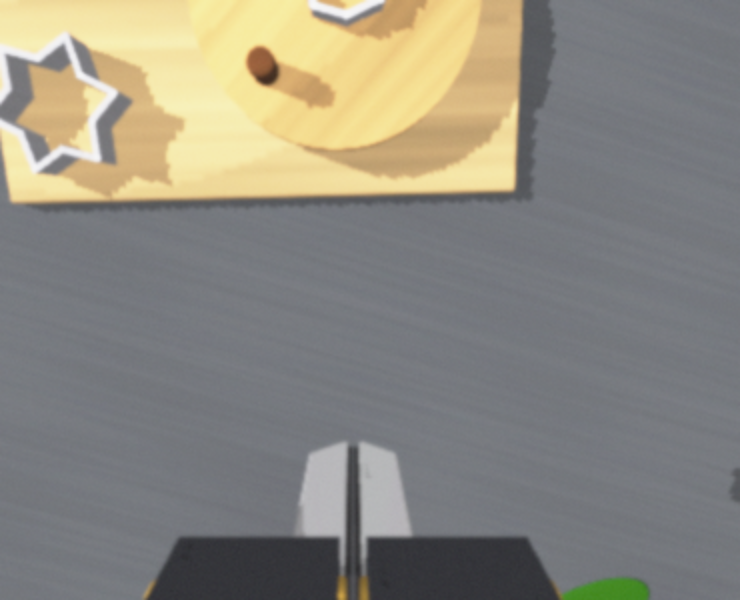

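That was the wrong way: stud at about (210,28), with the plate cut off at the top. I'll move ahead instead.

Call:
{"op": "carry_out", "data": {"motion": [[[0.2, -0.05, 0], 0], [[0.4, -0.05, 0], 0], [[0.4, -0.05, 0], 0], [[0.4, -0.05, 0], 0]]}}

```text
time_s: 3.5
ee_pos: [0.4996, -0.0361, 0.1891]
eef_rot: [-3.141, 0.001, 0.292]
force: [-0.8, -0.5, -0.0]
grip_width: 0.0003
grip_force: 0.0
```

```bash
python3 look.py w3; python3 - <<'E'
import cv2
im=cv2.imread("pics/w3.png"); cv2.imwrite("pics/w3c.png",cv2.resize(im[:300,80:450],None,fx=2,fy=2)[:600,:800])
E
```

```text
[ 0.4996 -0.0361  0.1891] [-3.1413e+00  7.0000e-04  2.9170e-01] [-0.77 -0.49 -0.04] 3.5 cam [ 0.5711 -0.0161  0.3946]
pin 0.61 [256.4, 10.8] [0.6585 0.0098 0.0428] [0.6634 0.0113 0.023 ]
notch 0.58 [301.2, 31.3] [ 0.6611 -0.0403  0.0118] [ 0.6582 -0.0395  0.024 ]
stud 0.66 [223.6, 119.3] [0.5504 0.0114 0.067 ] [0.5503 0.0115 0.066 ]
plate_top 0.67 [257.6, 82.6] [ 0.595  -0.0106  0.0418] [ 0.595  -0.0106  0.042 ]
```

View pics/w3c.png

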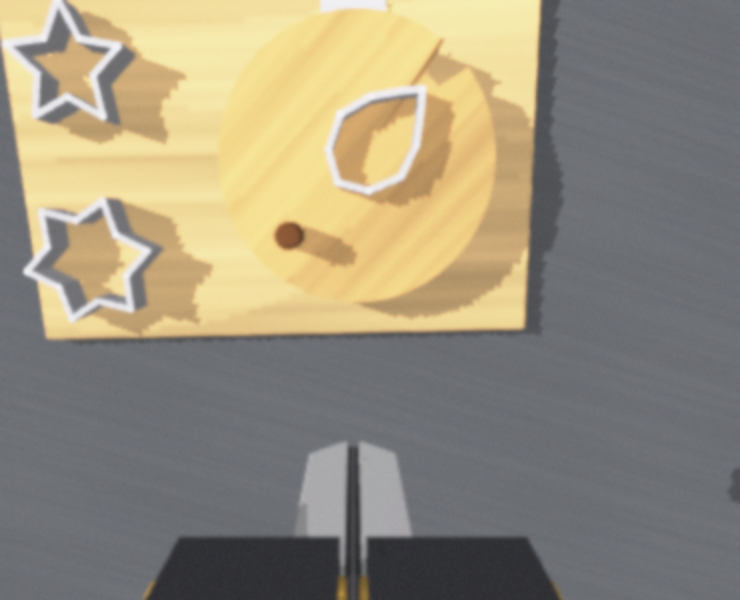

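The plate disc is centred at about full-frame (258,77), stud top at (224.5,197/...)=(224,118), notch at about (308,27). The flower and star cutters lie to the left of the stud. Next I'll fit the geometry from the rim, stud and board corners.

```bash
python3 - <<'E'
from h import *
from scipy.optimize import least_squares
ci=camera_info("wrist")
print(np.round(att(ci),3), np.round(ci["camera_matrix"],1), ci["dist_coeffs"])
f=lambda x,y:(x/2+80,y/2)
# rim of top face, crop coords
rim=[(218,155),(496,155),(357,8),(258,57),(245,75),(430,32),(484,95),(232,215),(490,195)]
P=np.array([at_z(ci,f(*p),.042)[:2] for p in rim])
s=least_squares(lambda v:np.hypot(P[:,0]-v[0],P[:,1]-v[1])-.072,[.595,-.01],loss='soft_l1',f_scale=.001)
c=s.x; print("centre",c.round(4),(s.fun*1e3).round(1))
st=at_z(ci,f(290,235),.066)[:2]; print("stud",st.round(4),np.hypot(*(st-c)),np.degrees(np.arctan2(*(st-c)[::-1])))
n=np.mean([at_z(ci,f(*p),.042)[:2] for p in [(442,40),(470,69)]],0); print("notch",n,np.degrees(np.arctan2(*(n-c)[::-1])))
# board corners w3
B=np.array([at_z(ci,f(*p),.012)[:2] for p in [(525,327),(45,336)]])
d=B[1]-B[0]; ang=np.degrees(np.arctan2(d[1],d[0]))-90; print("board",B.round(4),np.hypot(*d),"yaw",ang)
pf=[at_z(ci,f(*p),.012)[:2] for p in [(320,5),(386,8)]]; m=np.mean(pf,0); print("foot",np.degrees(np.arctan2(*(m-c)[::-1])))
a=np.radians(ang); Rm=np.array([[np.cos(a),-np.sin(a)],[np.sin(a),np.cos(a)]])
print("axis from corners",[(b-Rm@np.array(k)).round(4) for b,k in zip(B,[(-.095,-.1),(-.095,.19)])])
E
```

```text
[[ 0.287 -0.926 -0.245]
 [-0.958 -0.278 -0.074]
 [ 0.     0.256 -0.967]] [[320.6   0.  256.1]
 [  0.  320.6 192.3]
 [  0.    0.    1. ]] [0.01141957 0.         0.         0.         0.        ]
centre [ 0.5957 -0.0122] [ 0.8 -0.1  0.8 -0.6 -0.8 -0.3  0.2 -0.5 -0.6]
stud [0.5524 0.0103] 0.04878102154543287 152.43353976050017
notch [ 0.65958913 -0.04420074] -26.57086472407945
board [[ 0.5379 -0.1353]
 [ 0.4494  0.1408]] 0.28992813553249575 yaw 17.787943460423477
foot 18.44577772276682
axis from corners [array([ 0.5979, -0.0111]), array([ 0.5979, -0.0111])]
```

Centre is about (0.596,-0.012) and jig yaw about 18°. The notch is at -27°, so the plate needs about +45° counter-clockwise, pushing the stud along tool +y. I'll lower the fingertip on the stud's far side.

Call:
{"op": "carry_out", "data": {"motion": [[[0.15, -0.15, 0], 0], [[0.305, -0.3, 0.1], 0], [[0.305, -0.3, 0.3], 0], [[0.305, -0.3, 0.5], 0], [[0.305, -0.3, 0.68], 0], [[0.305, -0.3, 0.69], 0], [[0.305, -0.3, 0.69], 0]]}}

```text
time_s: 4.45
ee_pos: [0.5408, 0.0384, 0.0522]
eef_rot: [3.142, -0.0, 0.29]
force: [0.7, 0.0, 0.3]
grip_width: 0.0004
grip_force: 0.0
```

```bash
python3 look.py w4
```

```text
[0.5408 0.0384 0.0522] [ 3.1416e+00 -1.0000e-04  2.9050e-01] [0.66 0.02 0.3 ] 4.45 cam [0.613  0.0586 0.2587]
pin 0.93 [343.5, 51.0] [0.6616 0.0159 0.0414] [0.6657 0.0123 0.023 ]
notch 0.85 [415.1, 82.0] [ 0.6632 -0.0467  0.013 ] [ 0.661 -0.042  0.024]
stud 0.73 [299.6, 220.8] [0.5547 0.0122 0.0669] [0.5544 0.012  0.066 ]
plate_top 0.57 [345.6, 161.3] [ 0.5968 -0.0097  0.0432] [ 0.5968 -0.01    0.042 ]
```

View pics/w4.png

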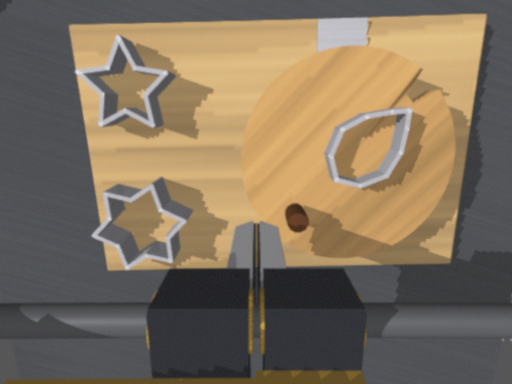

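The finger is in place at (257,225), beside the stud (297,217). I'll push slowly to just short of register.

Call:
{"op": "carry_out", "data": {"motion": [[[0.02, 0.025, 0], 0], [[0.015, 0.05, 0], 0], [[0, 0.075, 0], 0], [[-0.01, 0.1, 0], 0], [[-0.025, 0.12, 0], 0], [[-0.035, 0.14, 0], 0], [[-0.045, 0.16, 0], 0], [[-0.05, 0.175, 0], 0], [[-0.055, 0.185, 0], 0], [[-0.055, 0.19, 0], 0]]}}

```text
time_s: 5.7
ee_pos: [0.5409, -0.0011, 0.0513]
eef_rot: [-3.142, 0.0, 0.291]
force: [0.3, 0.9, -0.0]
grip_width: 0.0006
grip_force: 0.0
```

```bash
python3 look.py w5
```

```text
[ 0.5409 -0.0011  0.0513] [-3.1416  0.      0.2907] [ 0.26  0.95 -0.01] 5.7 cam [0.6129 0.0191 0.2565]
pin 0.74 [289.9, 34.3] [0.6599 0.0117 0.042 ] [0.6641 0.011  0.023 ]
notch 0.74 [361.3, 63.1] [ 0.6633 -0.0439  0.012 ] [ 0.6608 -0.0408  0.024 ]
stud 0.94 [238.7, 205.6] [0.553  0.0124 0.0656] [0.5532 0.0124 0.066 ]
plate_top 0.8 [290.2, 145.1] [ 0.5961 -0.0096  0.0425] [ 0.596  -0.0097  0.042 ]
```

View pics/w5.png

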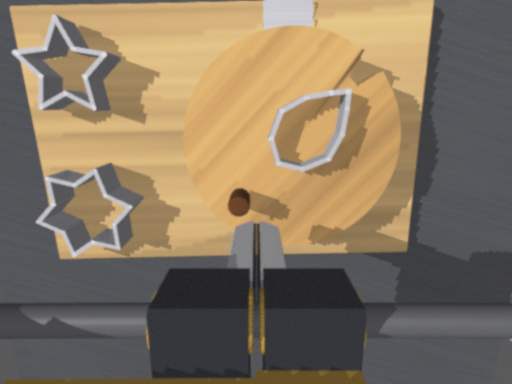

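The finger slipped past the stud on its near side: the stud is still at (239,203) and the plate hasn't turned. I'll back off, centre on the stud in tool x and push along its arc.

Call:
{"op": "carry_out", "data": {"motion": [[[-0.01, -0.1, 0], 0], [[-0.01, -0.2, 0], 0], [[0.08, -0.2, 0], 0], [[0.08, -0.19, 0], 0], [[0.08, -0.165, 0], 0], [[0.08, -0.145, 0], 0], [[0.07, -0.125, 0], 0], [[0.055, -0.105, 0], 0], [[0.045, -0.085, 0], 0], [[0.035, -0.065, 0], 0], [[0.025, -0.045, 0], 0], [[0.025, -0.04, 0], 0]]}}

```text
time_s: 7.15
ee_pos: [0.5434, 0.0077, 0.0513]
eef_rot: [3.142, -0.0, 0.29]
force: [-0.3, -0.4, -0.3]
grip_width: 0.0009
grip_force: 0.0
```

```bash
python3 look.py w6
```

```text
[0.5434 0.0077 0.0513] [ 3.1416 -0.      0.2904] [-0.29 -0.37 -0.33] 7.15 cam [0.6154 0.028  0.2566]
pin 0.88 [302.9, 41.5] [0.6611 0.0115 0.0407] [0.6649 0.0102 0.023 ]
notch 0.53 [253.2, 212.2] [0.5538 0.0114 0.0653] [0.5406 0.0078 0.024 ]
stud 0.84 [253.5, 211.5] [0.5541 0.0113 0.0645] [0.5546 0.0114 0.066 ]
plate_top 0.96 [300.1, 149.8] [ 0.5974 -0.0082  0.0414] [ 0.5974 -0.0081  0.042 ]
```

```bash
python3 - <<'E'
from h import *
o=ctrl.get_obs(); im,d=camera("wrist"); ci=camera_info("wrist")
T=R.from_euler('xyz',o["eef_rot"]).as_matrix()
for r in range(196,270,6):
    row=[]
    for c in range(232,284,6):
        p=T.T@(at_depth(ci,(c,r),d)-o["ee_pos"]); row.append("%4d,%3d,%4d"%tuple(np.round(p*1e3)))
    print(r," | ".join(row))
E
```

```text
196   15,-15,  10 |   15,-11,  10 |   15, -7,   9 |   16, -3,   5 |   15,  1,   8 |   15,  5,  10 |   15, 10,   9 |   15, 14,  10 |   15, 18,   8
202   11,-15,   9 |   11,-11,   9 |   14, -7,  -2 |   16, -3, -10 |   16,  1,  -8 |   11,  5,   7 |   11, 10,   9 |   11, 14,   9 |   75,  1,-205
208    6,-16,  10 |    6,-11,   9 |   14, -6, -14 |   14, -2, -14 |   14,  1, -15 |   12,  5,  -8 |    7, 10,   8 |    6, 14,   9 |    6, 18,  10
214    2,-16,   9 |    2,-11,   9 |    9, -6, -13 |   10, -3, -14 |   10,  1, -14 |   10,  5, -14 |   75,  1,-205 |    2, 14,  10 |    2, 18,   9
220   -3,-16,  10 |   -2,-11,   9 |    6, -6, -15 |    6, -3, -15 |    6,  1, -15 |   -3,  6,  10 |   -3, 10,   9 |   -3, 14,  10 |   -3, 18,  10
226   75,  1,-205 |    9, -9, -34 |    9, -6, -33 |   10, -2, -34 |    8,  1, -31 |    9,  5, -34 |   10,  8, -35 |   10, 11, -35 |   -7, 18,   9
232  -24,-18,  39 |   10, -8, -44 |   10, -5, -45 |   10, -2, -44 |    8,  1, -41 |   10,  5, -44 |   10,  8, -44 |   10, 11, -44 |  -12, 19,  10
238  -29,-18,  40 |    9, -8, -51 |    9, -5, -51 |    9, -2, -51 |    8,  1, -48 |    9,  4, -51 |   10,  7, -52 |   10, 10, -52 |   10, 14, -52
244    9,-11, -59 |   10, -8, -59 |   10, -5, -61 |    9, -2, -58 |    8,  1, -57 |   10,  4, -60 |    9,  7, -58 |   10, 10, -60 |   10, 13, -60
250   10,-10, -66 |    9, -7, -66 |   10, -4, -66 |    9, -2, -65 |   75,  1,-205 |   10,  4, -66 |   10,  7, -66 |   10, 10, -66 |   10, 13, -67
256   10,-10, -72 |    9, -7, -72 |    9, -4, -72 |    9, -1, -72 |    8,  1, -70 |   10,  4, -73 |    9,  7, -72 |   10,  9, -73 |    9, 12, -72
262   10, -9, -79 |   10, -7, -78 |    9, -4, -78 |   10, -1, -79 |    7,  1, -72 |    9,  4, -78 |    9,  7, -78 |   10,  9, -78 |   10, 12, -79
268   34, -5,-129 |   34, -3,-129 |   34, -2,-129 |   10, -1, -84 |    4,  1, -73 |   10,  4, -84 |   34,  4,-128 |   33,  6,-128 |   34,  8,-129
```

```bash
python3 - <<'E'
import cv2
im=cv2.imread("pics/w6.png"); cv2.imwrite("pics/w6c.png",cv2.resize(im[130:290,170:380],None,fx=3.5,fy=3.5))
E
```

```text
(no output)
```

View pics/w6c.png

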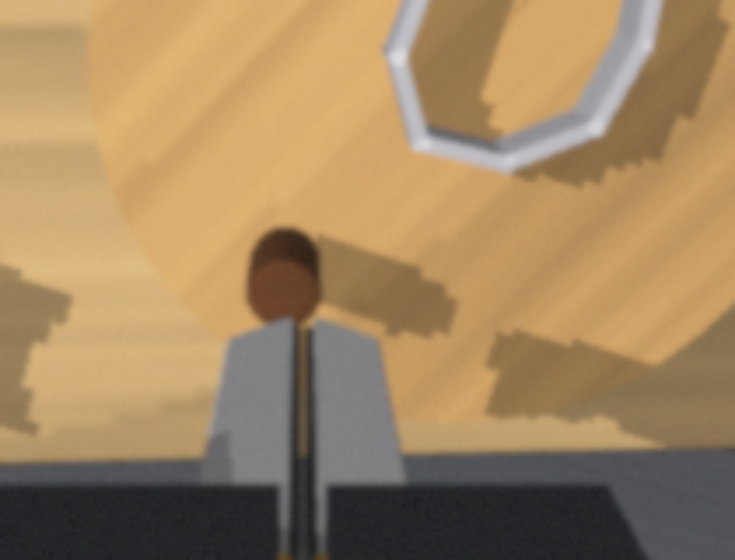

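The picture and depth show the fingertip tapers to a point, at (300,325) in the crop, so it slid past the stud at (285,275). I'll lift over, come down behind the stud and push along its 50 mm circle, about 5 mm lower.

Call:
{"op": "carry_out", "data": {"motion": [[[0, 0, -0.14], 0], [[0.08, -0.1, -0.15], 0], [[0.16, -0.077, -0.1], 0], [[0.16, -0.077, 0], 0], [[0.16, -0.077, 0.025], 0], [[0.16, -0.077, 0.025], 0], [[0.135, -0.068, 0.025], 0], [[0.111, -0.057, 0.025], 0], [[0.089, -0.044, 0.025], 0], [[0.068, -0.028, 0.025], 0], [[0.052, -0.013, 0.025], 0], [[0.052, -0.013, 0.025], 0]]}}

```text
time_s: 8.65
ee_pos: [0.5525, 0.0131, 0.0464]
eef_rot: [3.142, -0.0, 0.29]
force: [0.8, 0.9, 0.9]
grip_width: 0.0011
grip_force: 0.0
```

```bash
python3 look.py w7
```

```text
[0.5525 0.0131 0.0464] [ 3.1415e+00 -1.0000e-04  2.9020e-01] [0.81 0.89 0.87] 8.65 cam [0.6246 0.0336 0.2517]
notch 0.61 [376.6, 87.5] [ 0.6621 -0.0449  0.0109] [ 0.6601 -0.0407  0.024 ]
notch 0.31 [109.3, 227.8] [0.5019 0.1187 0.0117] [0.5083 0.1143 0.024 ]
stud 0.93 [256.0, 230.0] [0.5609 0.0145 0.0837] [0.5542 0.0125 0.066 ]
stud 0.73 [304.8, 54.5] [0.6625 0.0141 0.0418] [0.6582 0.0163 0.066 ]
plate_top 0.84 [307.6, 167.3] [ 0.5976 -0.01    0.0433] [ 0.5975 -0.0102  0.042 ]
```

View pics/w7.png

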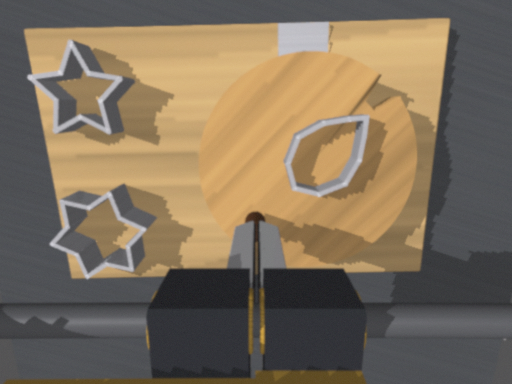

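The finger sits on the stud's position (256,220) yet the plate hasn't turned and there's no force. So the real finger end seems to be above the nominal TCP. I'll check with the outside cameras' depth.

```bash
python3 - <<'E'
from h import *
o=ctrl.get_obs(); T=R.from_euler('xyz',o["eef_rot"]).as_matrix(); out=[]
for n in ["scene","side","wrist"]:
    im,d=camera(n); ci=camera_info(n); K=np.array(ci["camera_matrix"]); D=np.array(ci["dist_coeffs"])
    u=cv2.undistortPoints(np.indices((384,512))[::-1].reshape(2,-1).T.astype(float).reshape(-1,1,2),K,D)[:,0]
    P=(att(ci)@(np.c_[u,np.ones(len(u))]*d.reshape(-1,1)).T).T+ci["origin"]
    q=(P-o["ee_pos"])@T*1e3
    m=(abs(q[:,0])<25)&(abs(q[:,1])<25)&(q[:,2]>-80)&(q[:,2]<6)&(d.ravel()>0)
    print(n,m.sum())
    for lo in range(-80,5,6):
        s=q[m&(q[:,2]>=lo)&(q[:,2]<lo+6)]
        if len(s): print(lo,len(s),s[:,:2].min(0).round(),s[:,:2].max(0).round())
    if n!="wrist":
        c,_=cv2.projectPoints(o["ee_pos"].reshape(1,3),R.from_matrix(att(ci).T).as_rotvec(),-att(ci).T@np.array(ci["origin"]),K,D)
        x,y=c[0,0]; print(x,y); x,y=int(x),int(y)
        out.append(cv2.resize(im[y-40:y+20,x-40:x+40],(400,300)))
cv2.imwrite("pics/o7.png",np.hstack(out))
E
```

```text
scene 242
-80 13 [  3. -14.] [14.  9.]
-74 13 [  7. -15.] [11.  9.]
-68 12 [  5. -15.] [12.  8.]
-62 12 [ -0. -15.] [11.  8.]
-56 12 [  8. -13.] [11.  8.]
-50 12 [ -5. -14.] [11.  8.]
-44 10 [  6. -14.] [12.  7.]
-38 10 [  6. -14.] [11.  7.]
-32 6 [ 7. -8.] [10.  4.]
-26 2 [ 1. -2.] [ 5. -2.]
-20 7 [ 2. -8.] [5. 1.]
-14 7 [ 1. -8.] [6. 4.]
-8 5 [ 0. -6.] [22. 23.]
-2 57 [-22. -25.] [24. 25.]
4 64 [-21. -24.] [25. 21.]
281.2318994635544 212.21802745666665
side 223
-80 6 [-11. -16.] [-9. 12.]
-74 10 [ -9. -16.] [ 9. 11.]
-68 15 [-11. -16.] [10.  8.]
-62 9 [-10. -15.] [7. 8.]
-56 16 [-11. -15.] [ 8. 11.]
-50 9 [-11. -17.] [7. 6.]
-44 12 [-11. -16.] [7. 1.]
-38 7 [ -9. -10.] [ 9. 11.]
-32 3 [-10.  -6.] [-1.  0.]
-26 4 [-7. -7.] [ 3. -2.]
-20 10 [-9. -9.] [1. 6.]
-14 9 [-9. -9.] [6. 3.]
-8 7 [ -7. -10.] [5. 1.]
-2 71 [-24. -24.] [24. 25.]
4 35 [-24. -24.] [25. 23.]
224.764432599044 216.33830855892973
wrist 5403
-80 371 [ -8. -11.] [10. 14.]
-74 361 [ -6. -11.] [10. 14.]
-68 284 [  8. -11.] [10. 14.]
-62 256 [  8. -11.] [10. 14.]
-56 220 [  8. -11.] [10. 14.]
-50 198 [  8. -11.] [10. 14.]
-44 184 [  8. -11.] [10. 14.]
-38 147 [  8. -11.] [10. 14.]
-32 76 [ 8. -7.] [10. 10.]
-26 3 [ 9. -1.] [9. 4.]
-20 20 [5. 0.] [6. 3.]
-14 49 [ 2. -5.] [25. 25.]
-8 57 [ 1. -5.] [24. 25.]
-2 1055 [-25. -25.] [25. 25.]
4 2122 [-25. -25.] [25. 25.]
```

View pics/o7.png

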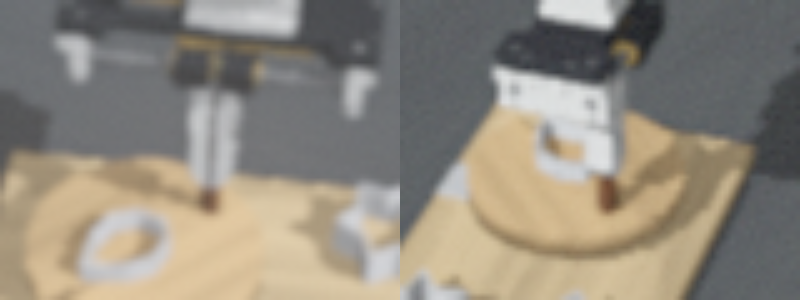

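Confirmed: the finger actually ends about 27 mm above the reported TCP, just over the stud top, so I have to command lower. I'm going beside the stud, down 26 mm, and pushing again.

Call:
{"op": "carry_out", "data": {"motion": [[[0.01, -0.16, 0], 0], [[0.01, -0.16, 0.08], 0], [[0.01, -0.16, 0.13], 0], [[0.01, -0.13, 0.13], 0], [[0, -0.105, 0.13], 0], [[-0.01, -0.085, 0.13], 0], [[-0.02, -0.065, 0.13], 0], [[-0.035, -0.045, 0.13], 0], [[-0.045, -0.025, 0.13], 0], [[-0.055, -0.005, 0.13], 0], [[-0.06, 0.01, 0.13], 0], [[-0.06, 0.015, 0.13], 0]]}}

```text
time_s: 10.25
ee_pos: [0.5423, 0.0068, 0.0204]
eef_rot: [3.141, -0.0, 0.29]
force: [-0.4, 0.6, -1.1]
grip_width: 0.0008
grip_force: 0.6
```

```bash
python3 look.py w8
```

```text
[0.5423 0.0068 0.0204] [ 3.1414e+00 -4.0000e-04  2.9030e-01] [-0.37  0.62 -1.13] 10.25 cam [0.6142 0.0271 0.2257]
pin 0.64 [305.5, 29.0] [0.6593 0.0137 0.0415] [0.6639 0.0123 0.023 ]
pin 0.62 [299.9, 150.0] [ 0.5988 -0.0036  0.0429] [ 0.5971 -0.007   0.023 ]
notch 0.74 [334.7, 35.0] [ 0.6681 -0.0063  0.0135] [ 0.6654 -0.0047  0.024 ]
stud 0.95 [292.2, 251.0] [ 0.5478 -0.0132  0.0662] [ 0.5477 -0.0133  0.066 ]
plate_top 0.68 [308.6, 157.7] [ 0.5959 -0.01    0.0418] [ 0.596 -0.01   0.042]
```

View pics/w8.png

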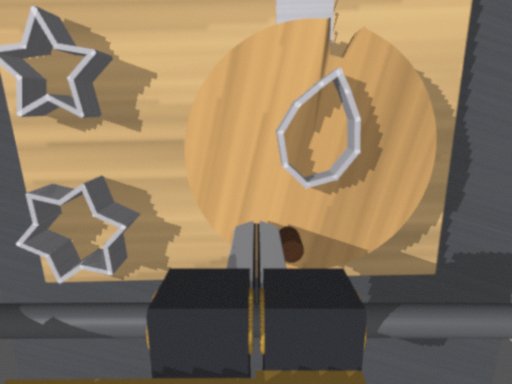

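The plate is turning. The notch is now at (346,42), with the pin foot at (305,10), and about 13–14° are left.

Call:
{"op": "carry_out", "data": {"motion": [[[0, 0.015, 0], 0], [[-0.003, 0.03, 0], 0], [[-0.005, 0.042, 0], 0], [[-0.005, 0.05, 0], 0], [[-0.005, 0.055, 0], 0], [[-0.005, 0.055, 0], 0]]}}

```text
time_s: 11.1
ee_pos: [0.5444, -0.0037, 0.0203]
eef_rot: [3.142, -0.0, 0.291]
force: [-0.6, 0.2, 1.1]
grip_width: 0.0005
grip_force: 0.1
```

```bash
python3 look.py w9; python3 - <<'E'
import cv2
im=cv2.imread("pics/w9.png"); cv2.imwrite("pics/w9c.png",cv2.resize(im[0:290,150:480],(660,580)))
E
```

```text
[ 0.5444 -0.0037  0.0203] [ 3.1415e+00 -2.0000e-04  2.9060e-01] [-0.59  0.2   1.15] 11.1 cam [0.6162 0.0167 0.2256]
pin 0.86 [286.5, 26.4] [0.664  0.0127 0.0229] [0.664  0.0127 0.023 ]
notch 0.84 [294.0, 29.5] [0.664  0.0081 0.0216] [0.6635 0.0082 0.024 ]
stud 0.97 [294.0, 253.3] [ 0.5488 -0.0251  0.066 ] [ 0.5488 -0.0251  0.066 ]
plate_top 0.9 [291.2, 155.0] [ 0.5966 -0.0104  0.0417] [ 0.5966 -0.0104  0.042 ]
```

View pics/w9c.png

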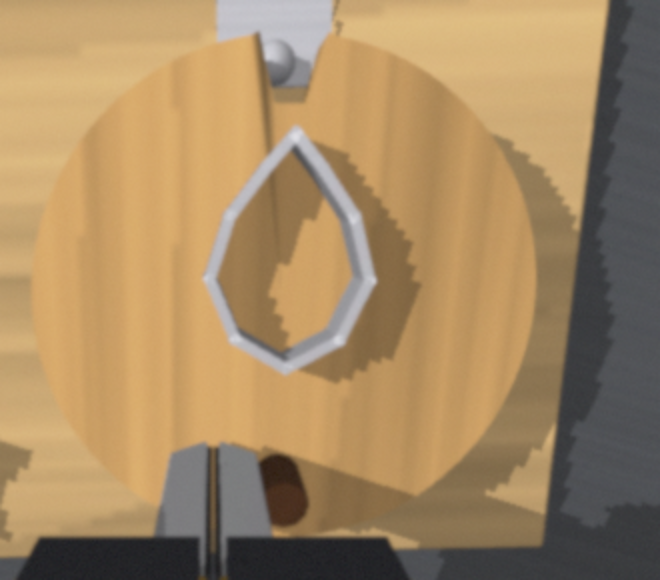

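The pin, at crop (277,60), now shows inside the notch, slightly left of its middle (about 292). Roughly 3° are left.

Call:
{"op": "carry_out", "data": {"motion": [[[0, 0.006, 0], 0], [[0, 0.012, 0], 0], [[0, 0.012, 0], 0]]}}

```text
time_s: 11.65
ee_pos: [0.5449, -0.0059, 0.0203]
eef_rot: [-3.142, 0.0, 0.291]
force: [-1.9, 0.4, 0.0]
grip_width: 0.0007
grip_force: 0.2
```

```bash
cat > m.py <<'E'
from h import *
A=[]
for k in range(3):
    im,d=camera("wrist"); ci=camera_info("wrist")
    g=lambda q,z:(lambda r: at_z(ci,r[0]["location"],z)[:2] if r else np.full(2,np.nan))(finder.pinpoint("wrist",q))
    p,n,s,c=g("pin",.023),g("notch",.024),g("stud",.066),g("plate_top",.042)
    t=lambda v:np.degrees(np.arctan2(v[1],v[0]))
    A.append([t(p-c),t(n-c),t(c-s),t(n-s),*(p-n)*1e3])
print("pin notch stud n-s | p-n mm"); print(np.round(A,1)); print(ctrl.get_obs()["ee_pos"],ctrl.get_obs()["time_s"]); cv2.imwrite("pics/m.png",im)
E
python3 m.py; cp pics/m.png pics/m1.png
```

```text
pin notch stud n-s | p-n mm
[[18.7 20.2  nan  nan  3.3 -0.9]
 [18.  19.3 20.3 19.7  1.7 -1.2]
 [16.2 19.3 20.8 19.9  2.  -3.5]]
[ 0.54496081 -0.00578933  0.02026443] 12.4
```

The estimates now put the notch within about 1–2° of the pin. I'll back off the stud, move to a clear part of the plate top and start pressing carefully.

Call:
{"op": "carry_out", "data": {"motion": [[[0, -0.05, 0], 0], [[0.05, -0.09, 0], 0], [[0.11, -0.09, 0], 0], [[0.11, -0.09, 0.015], 0], [[0.11, -0.09, 0.025], 0], [[0.11, -0.09, 0.03], 0]]}}

```text
time_s: 13.0
ee_pos: [0.5607, 0.018, 0.0142]
eef_rot: [-3.141, -0.0, 0.291]
force: [-0.1, 2.8, 5.2]
grip_width: 0.0004
grip_force: 2.1
```

```bash
python3 m.py
```

```text
pin notch stud n-s | p-n mm
[[16.1 18.7  nan  nan  1.5 -2.9]
 [18.1 20.1  nan  nan  0.7 -2.4]
 [15.  19.3  nan  nan  2.5 -4.9]]
[0.56075365 0.01773448 0.01421674] 13.75
```

Contact at about 5 N with TCP z 0.014. Continuing in small steps and watching the force.

Call:
{"op": "carry_out", "data": {"motion": [[[0, 0, 0.004], 0], [[0, 0, 0.008], 0], [[0, 0, 0.008], 0]]}}

```text
time_s: 14.05
ee_pos: [0.5608, 0.0178, 0.0126]
eef_rot: [-3.142, 0.0, 0.291]
force: [-2.4, 0.1, 4.3]
grip_width: 0.0006
grip_force: 1.8
```

Call:
{"op": "carry_out", "data": {"motion": [[[0, 0, 0.003], 0], [[0, 0, 0.006], 0], [[0, 0, 0.006], 0]]}}

```text
time_s: 14.35
ee_pos: [0.5608, 0.0178, 0.0114]
eef_rot: [-3.142, 0.0, 0.291]
force: [-2.4, 1.1, 4.3]
grip_width: 0.0009
grip_force: 1.8
```

The force stays at about 4 N while sinking, so the notch is taking the pin.

Call:
{"op": "carry_out", "data": {"motion": [[[0, 0, 0.005], 0], [[0, 0, 0.01], 0], [[0, 0, 0.015], 0], [[0, 0, 0.015], 0]]}}

```text
time_s: 14.75
ee_pos: [0.5609, 0.0177, 0.0083]
eef_rot: [3.142, -0.0, 0.291]
force: [-1.8, 0.3, 2.9]
grip_width: 0.0005
grip_force: 1.5
```

Call:
{"op": "carry_out", "data": {"motion": [[[0, 0, 0.005], 0], [[0, 0, 0.01], 0], [[0, 0, 0.015], 0], [[0, 0, 0.015], 0]]}}

```text
time_s: 15.15
ee_pos: [0.5609, 0.0177, 0.0053]
eef_rot: [3.142, -0.0, 0.291]
force: [-1.1, 0.7, 4.0]
grip_width: 0.0006
grip_force: 1.5
```

Call:
{"op": "carry_out", "data": {"motion": [[[0, 0, 0.004], 0], [[0, 0, 0.008], 0], [[0, 0, 0.008], 0]]}}

```text
time_s: 15.45
ee_pos: [0.5609, 0.0177, 0.0038]
eef_rot: [3.142, -0.0, 0.291]
force: [-2.5, 1.1, 4.8]
grip_width: 0.0005
grip_force: 2.1
```

Call:
{"op": "carry_out", "data": {"motion": [[[0, 0, 0.003], 0], [[0, 0, 0.006], 0], [[0, 0, 0.006], 0]]}}

```text
time_s: 15.75
ee_pos: [0.561, 0.018, 0.0032]
eef_rot: [-3.141, -0.0, 0.291]
force: [-5.9, 2.0, 11.8]
grip_width: 0.0002
grip_force: 5.9
```

Call:
{"op": "carry_out", "data": {"motion": [[[0, 0, 0.003], 0], [[0, 0, 0.003], 0]]}}

```text
time_s: 15.95
ee_pos: [0.561, 0.0182, 0.0029]
eef_rot: [-3.141, -0.001, 0.291]
force: [-6.6, 4.0, 16.1]
grip_width: 0.0005
grip_force: 7.7
```

The force rises to 16 N at the bottom, about 12 mm below first contact, so the plate is seated. Lifting off straight up and verifying.

Call:
{"op": "carry_out", "data": {"motion": [[[0, 0, -0.05], 0], [[0, 0, -0.25], 0], [[0, 0, -0.5], 0], [[0, 0, -0.7], 0], [[0, 0, -0.7], 0], [[0, 0, -0.7], 0]]}}

```text
time_s: 16.55
ee_pos: [0.561, 0.0176, 0.1423]
eef_rot: [3.141, -0.001, 0.291]
force: [0.3, 0.3, -0.8]
grip_width: 0.0002
grip_force: 0.0
```

```bash
python3 m.py; python3 - <<'E'
from h import *
im,d=camera("wrist"); ci=camera_info("wrist")
r=finder.cut_out("wrist","plate_top")[0]; ys,xs=np.where(r["mask"])
z=[at_depth(ci,(x,y),d)[2] for x,y in zip(xs[::7],ys[::7])]; print(r["conf"],np.percentile(z,[10,25,50,75,90]).round(4))
E
```

```text
pin notch stud n-s | p-n mm
[[16.6  nan 24.2  nan  nan  nan]
 [16.3 17.5 22.7 19.6  3.7 -0.3]
 [ nan 19.4 23.3 21.   nan  nan]]
[0.56084001 0.0177603  0.14203342] 17.3
0.91 [0.029  0.0294 0.03   0.0305 0.0312]
```

Plate top is at 30 mm, fully seated, with the pin in the notch and the arm clear. Handing in.

```bash
python3 -c "
from station import ctrl; print(ctrl.hand_in())"
```

```text
the job is handed in; nothing more can be done
None
```

The plate is turned so its notch is over the pin and pressed fully down: its top measures 30 mm above the table. The press peaked at about 16 N, the arm ended clear, and the job is handed in with no verdict returned.

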